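Hang the kitchen mallet between its neighbours

ROBOT

A 6-joint arm with a two-finger parallel gripper is mounted at the origin on the work surface. World frame = base frame: x ahead of the robot, y to its left, z up, the work surface at z = 0. Lengths are in mm, angles in degrees, forces in N, time in s.
With the tool pointing down it reaches from about 300 to 950 mm from the base axis. Payload 3.1 kg.
Tool frame: the origin (TCP) lies between the finger pads; the fingertips stand 17 mm ahead of it and the grasp point (between the pads) lies 2 mm behind it; x points along the fingers, z is the direction in which the jaws open and shut, and the axes are right-handed (so a half turn about x gives the same grasp; the last joint's range is limited). The gripper opens to 85 mm and grips with 20 to 120 N. Pads are 22 mm wide; open, the fingers measure 114 mm over their backs; the gripper's body (76 mm by 85 mm) begins 54 mm behind the grasp point. The pads swing forward as they close: fully open they stand 13 mm farther back than shut.
Start: joints at [70.376, 17.653, 93.61, -0, 68.738, -3.994], TCP at [168.419, 601.886, 248.272] pointing down, gripper open.
Joint ranges: [-175.34, 175.34], [-45.06, 112.39], [2.9, 150.54], [-68.45, 248.45], [3.09, 151.38], [-168.51, 168.51]. Speed limits (degrees/s): [159.86, 159.86, 180, 180, 180, 180].

INTERFACE

Orientations are given as [roll, pitch, yaw] about the fixed x, y, z axes, in that order (R = Rz(yaw) Ry(pitch) Rx(roll)).
In Python, from bench import ctrl, optics gives the robot as it stands. Calls block until the motion is done:
- ctrl.move_to(position, orientation): joint-space move of the TCP to a pose.
- ctrl.move_linear(position, ori=None, rate=150): straight line of the TCP; ori=None keeps the orientation; rate is the mean speed in mm/s.
- ctrl.move_j(angles): joint-space move.
- ctrl.open_jaws() and ctrl.grab(newtons=None): open the fingers fully, or close them until they stop; newtons is the grip in N (None keeps the last).
- ctrl.pause(seconds).
- ctrl.ik(position, orientation): joint angles nearest the present ones, or None.
- ctrl.observe(): the state.
- optics.capture(name): name is "side" or "top"; returns a dict with "color" (420x560x3 uint8, red, green, blue), "z_map" (420x560 float32, mm along the optical axis (not along the pixel's ray), 0 where there is no reading), "intrinsics" (3x3 intrinsics, pixels), "rvec" (rotation vector, rad) and "tvec" (3), from world to camera coordinates, as OpenCV has them. Camera axes: x right, y down, z forward; pixel columns grow to the right and rows downward; lengths in mm; the calibration is good to about 2 mm. A picture is of the moment at which its call begins.
A pose or a line that the arm cannot do raises ctrl.MotionError and nothing moves.
- ctrl.sign_off(): hands the job in, once; it reports no verdict.
Trained networks look in the newest picture that a camera, given by its name, has taken for a name from the list of things; names that differ only in an ending like _2 or _b are one class to them, and where a whole thing is asked for, a point or a joint stands for the part that bears it (a point fixed in the world has none). Each returns a list of dicts, best first, with "conf" (0 to 1); they miss things now and then, are a little off and sometimes report something else, mostly with a low value. They report only what shows in the picture. A call takes as long as a camera call. They do not tell look-alikes from the thing itself.
- optics.boxes_of(camera, label): "box" ([centre column, centre row, width, height] in pixels, round what is visible of it).
- optics.masks_of(camera, label): "region" (420x560 bool, what is visible of it) and "box" ([centre column, centre row, width, height] in pixels, round what is visible of it).
The state is a dict: "time_s": time; "joint_positions": joint angles; "joint_vel": joint speeds; "effort": joint torques, N m; "eef_pos": TCP position; "ee_rot": TCP orientation; "contact_force": force on the tool from outside, world axes, zero at the start; "moment": the same for the moment, N m; "finger_gap": finger opening in mm.
Only numpy, scipy, OpenCV 4.12 (cv2) and the standard library are available. Lean on these libraries where they do the work, as an engineer would, in place of code of your own. Each camera call takes 0.05 s, during which the arm holds its last target. There are 200 camera calls.

TASK

Lift the pale mallet out of the utensil block and hang it by its head on the empty middle hook of the stand, its handle between the two arms: lay the head on the front of the arms for a moment, then slide it gently back along them until it goes down fully home in its seat (just where the seat lies must be felt). Press only lightly, do not knock the two tools hanging close on either side, leave everything else where it is, and let go.

Things in the scene. Friction and masses are not known exactly. Their poses are not given: they have to be found in the camera images.
- mallet: pale beech kitchen mallet, 171 mm long, 0.2 to 0.5 kg, upright, handle down in the utensil block. Origin: centre of the handle's bottom end; z up the handle, y along the head. Handle round, 20 mm thick, 125 mm long; head 42 (x) x 64 (y) x 46 mm (z) on top, symmetrical, dark bands near its ends. Grip across the 42 mm, high on the head: fingertips 12 mm or more above its underside clear the hook
- mallet_head (a point): point on the mallet: centre of the head's underside, 125 mm above the handle's bottom end; axes as the mallet
- block: fixed brown wooden utensil block, 100 mm (x) by 170 mm (y) by 85 mm high. Origin: centre of its underside. Two square holes 70 mm deep: one 26 mm wide, 30 mm from the centre towards -y, holding the mallet (mallet's x and y lie along the block's); one 19 mm wide, 45 mm towards +y, holding the honey dipper
- dipper: wooden honey dipper, 17 mm thick, 107 mm long, upright in the other hole of the block, its top 122 mm over the worktop; bystander
- rack: fixed hook stand: wooden foot, two posts, dark rail along y (top at 169 mm), three hooks 76 mm apart pointing to -x (to the robot). Origin: on the worktop under the middle hook's centre line, 20 mm before the rail's axis. Outer steel hooks hold the neighbours, the middle brass one is empty. Each hook is a fork: two level arms 10 mm wide, 32 mm gap for the handle, tops 185 mm over the worktop
- middle (a point): point on the stand (not on the hook): 185 mm above its origin, on the middle hook's centre line at the level of the arm tops; stand's axes. The middle hook was clamped by hand: its seat centre lies 55 to 85 mm from here towards -x, unmeasured, to be felt for; fork and stop move with it, and it does not yield under 25 N. Outer hooks: 70 mm. Nothing on the stand but the tools is above 190 mm
- front (a point): point on the stand, 112 mm from point middle towards -x, same height: a head centred above it always comes down on the flat rest of the arms. Along each arm from its front end: flat rest 47 mm, then the seat, a pocket 46 mm long and 8 mm deep with upright ends, then a stop 5 mm higher than the rest. A head against the stop is over its seat with 4 mm to spare in front
- tenderiser: neighbour on an outer hook: meat tenderiser with aluminium head 42 x 58 x 46 mm and black handle, same heights as the mallet. Origin: bottom end of its handle. Hangs loosely in its seat. Left or right of the empty hook
- dark_mallet: neighbour on the other outer hook: dark wooden mallet, head 42 x 70 x 46 mm, same heights as the mallet. Origin: bottom end of its handle. With the new mallet centred, 9 mm remain between the two heads (15 mm to the tenderiser)
- jar: loose amber glass jar, 70 mm across, 120 mm high, far right; origin at the centre of its underside; bystander
- cup: blue mug, 80 mm across, 85 mm high, near left; origin at the centre of its underside; bystander
Mind the look-alikes: they are no part of the job. Leave any yellow look-alike of the mallet alone.

How it is judged:
By the outcome, as a careful person would: the job done as asked, in the order asked, and still so for the second after the job is handed in, with the robot touching nothing.
It also fails if it takes over 51 s, if anything falls off the work surface, if the arm or the gripper's body presses on something with over 40 N, if the wrist force passes 120 N, or if a joint passes its speed limit or range.

## Working session

There is one attempt and no reset: what is moved stays moved. The work goes in short steps, each a Python script; the robot and the scene stay as the last script left them, time stands still between calls to the robot, and variables do not carry over. Pictures are saved under pics/ and viewed, about 8 in all and at most 12, crops included, and the job is handed in when it is done.

```bash
ls; mkdir -p pics; cat > h.py <<'E'
import numpy as np, cv2
from bench import ctrl, optics
def cap(n):
    c=optics.capture(n); c['R']=cv2.Rodrigues(np.array(c['rvec'],float))[0]; c['t']=np.array(c['tvec'],float).ravel(); return c
def cloud(c):
    z=c['z_map'].astype(float); K=np.array(c['intrinsics']); v,u=np.mgrid[:z.shape[0],:z.shape[1]]
    P=np.stack([(u-K[0,2])/K[0,0]*z,(v-K[1,2])/K[1,1]*z,z],-1)
    W=(P-c['t'])@c['R']; W[z==0]=np.nan; return W
def save(c,f,crop=None,s=1):
    im=c['color'][:,:,::-1]
    if crop: im=im[crop[1]:crop[3],crop[0]:crop[2]]
    cv2.imwrite('pics/'+f,cv2.resize(im,None,fx=s,fy=s,interpolation=cv2.INTER_CUBIC))
E
python3 - <<'E'
from h import *
ims=[]
for n in('side','top'):
    c=cap(n); W=cloud(c); ims.append(c['color'])
    np.savez(n+'.npz',W=W,color=c['color'])
    print(n,-c['R'].T@c['t'])
    for l in('mallet','block','dipper','rack','tenderiser','dark_mallet','jar','cup'):
        for m in optics.masks_of(n,l)[:3]:
            p=W[m['region']]; p=p[~np.isnan(p[:,0])]
            print(l,round(m['conf'],2),np.round(m['box']),np.round(np.percentile(p,[3,50,97],axis=0)).tolist() if len(p) else None)
    save(c,n+'.png',s=1.4)
print(ctrl.observe())
E
```

```text
pics
side [  12.67721763 -575.18642583  833.26829644]
mallet 0.8 [377. 324.  42.  58.] [[417.0, -339.0, 89.0], [431.0, -312.0, 183.0], [458.0, -280.0, 188.0]]
mallet 0.66 [324. 377.  34.  73.] [[276.0, -339.0, 18.0], [300.0, -312.0, 170.0], [330.0, -276.0, 173.0]]
mallet 0.66 [322. 197. 125. 107.] [[542.0, -51.0, 4.0], [678.0, 58.0, 17.0], [760.0, 229.0, 186.0]]
block 0.62 [359. 348. 105. 105.] [[379.0, -364.0, 11.0], [411.0, -306.0, 85.0], [484.0, -200.0, 88.0]]
dipper 0.63 [341. 318.   6.  21.] [[422.0, -241.0, 76.0], [428.0, -235.0, 111.0], [443.0, -222.0, 124.0]]
rack 0.87 [320. 194. 128. 106.] [[541.0, -50.0, 7.0], [675.0, 57.0, 16.0], [756.0, 222.0, 186.0]]
tenderiser 0.78 [282. 171.  31.  64.] [[579.0, 131.0, 60.0], [593.0, 153.0, 207.0], [620.0, 189.0, 225.0]]
dark_mallet 0.62 [327. 196.  33.  65.] [[591.0, -25.0, 68.0], [605.0, 3.0, 206.0], [632.0, 40.0, 225.0]]
jar 0.55 [463. 293.  41.  60.] [[672.0, -365.0, 4.0], [684.0, -338.0, 87.0], [732.0, -303.0, 122.0]]
cup 0.92 [148. 205.  36.  41.] [[270.0, 341.0, 8.0], [306.0, 358.0, 56.0], [344.0, 418.0, 86.0]]
top [ 416.23970168
[... 815 characters left out ...]
 392.0, 35.0], [349.0, 429.0, 86.0]]
{'time_s': 0.9, 'joint_positions': array([ 7.03775204e+01,  1.76517490e+01,  9.36089480e+01, -2.69332328e-05,
        6.87374370e+01, -3.99219113e+00]), 'joint_vel': array([ 0.01497032, -0.00903445, -0.02162183,  0.04810201, -0.03724973,
        0.02075279]), 'effort': array([-3.78062086e-04, -4.15272796e+01, -2.77087748e+01, -2.37680078e-04,
        6.09564959e-04, -3.11797500e-06]), 'eef_pos': array([168.41125574, 601.90005078, 248.29125073]), 'ee_rot': array([-4.76283788, 89.99813381, 69.60688337]), 'contact_force': array([-0.29767958,  0.04342815,  0.42627914]), 'moment': array([-0.01784064,  0.0088941 ,  0.02051774]), 'finger_gap': 85.30609133150972}
```

View pics/side.png

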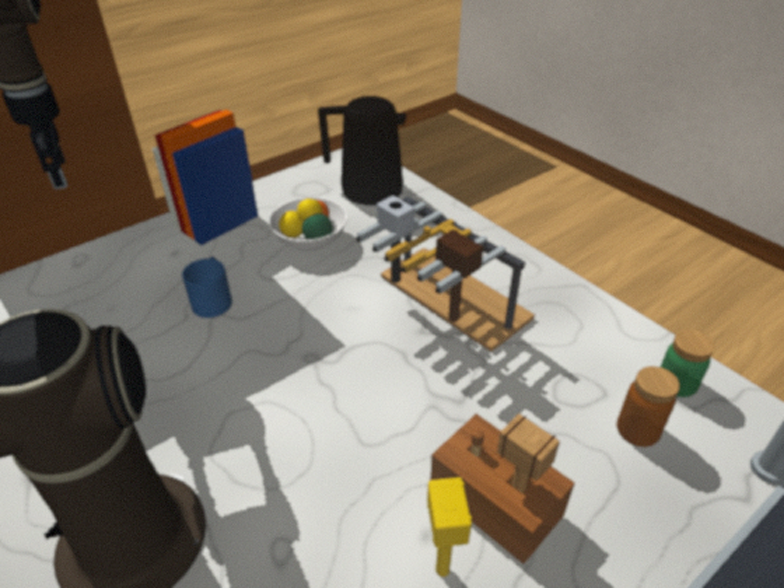

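View pics/top.png

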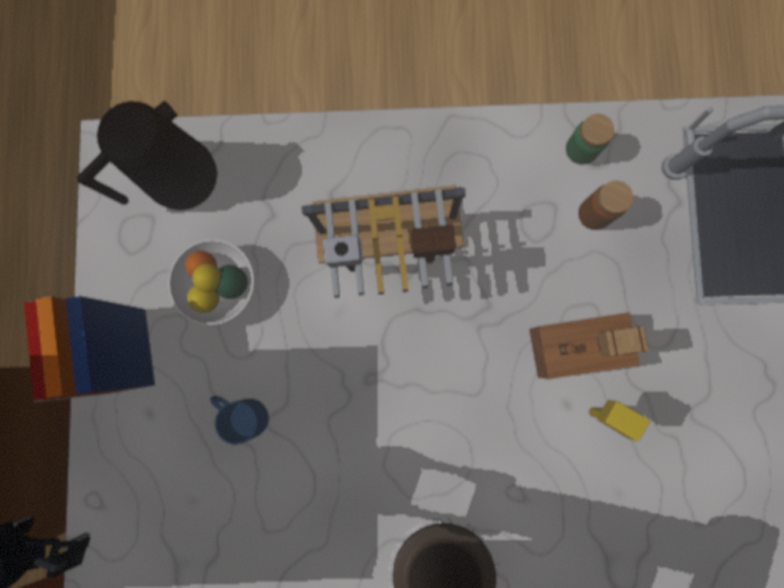

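```bash
python3 - <<'E'
from h import *
for n in('side','top'):
    d=np.load(n+'.npz'); W=d['W']; x,y,z=W[...,0],W[...,1],W[...,2]
    def rect(name,m):
        m=m.astype(np.uint8); k,l,st,_=cv2.connectedComponentsWithStats(m,connectivity=8)
        for i in range(1,k):
            if st[i,4]<25: continue
            p=W[l==i][:,:2].astype(np.float32); print(n,name,st[i,4],[np.round(q,1) for q in cv2.minAreaRect(p)],'z',round(float(np.median(W[l==i][:,2])),1))
    rect('heads',(z>214)&(z<235)&(x>540)&(x<700))
    rect('mallet',(z>178)&(z<195)&(x>400)&(x<480)&(y<-250))
    rect('yellow',(z>166)&(z<178)&(x<370)&(y<-250))
    rect('block',(abs(z-85)<4)&(x>360)&(x<500)&(y<-170)&(y>-380))
    rect('arms',(abs(z-185)<6)&(x>500)&(x<690)&(y>-60)&(y<240))
    rect('rail',(abs(z-169)<6)&(x>600)&(x<760)&(y>-80)&(y<260))
E
```

```text
side heads 291 [array([601.2, 162.4]), array([44.6, 60.3]), np.float64(5.1)] z 222.9
side heads 426 [array([612.4,  10.1]), array([44. , 72.7]), np.float64(4.7)] z 223.0
side mallet 819 [array([ 439.8, -307. ]), array([43.9, 65.1]), np.float64(6.4)] z 186.3
side yellow 950 [array([ 306.9, -304.8]), array([65.2, 42.5]), np.float64(57.3)] z 171.5
side block 3186 [array([ 436.2, -276.1]), array([103. , 172.3]), np.float64(7.5)] z 85.5
side arms 269 [array([584.3, 158.8]), array([107.6,  57.1]), np.float64(2.6)] z 185.0
side arms 27 [array([630.2, 108.8]), array([18., 10.]), np.float64(50.9)] z 186.6
side arms 87 [array([559.7, 103.6]), array([56.3, 13.3]), np.float64(7.3)] z 184.7
side arms 89 [array([560.6,  60.2]), array([50.7, 12.7]), np.float64(5.7)] z 184.7
side arms 306 [array([589.1,   7.8]), array([92.5, 68.9]), np.float64(1.5)] z 184.9
side rail 45 [array([685.5, 221.8]), array([16.3, 31.7]), np.float64(6.8)] z 169.3
side rail 53 [array([686.7, 180. ]), array([23.4, 34.4]), np.float64(50.9)] z 170.1
side rail 76 [array([651.7, 131.5]), array([100.1,  23.6]), np.float64(4.1)] z 
[... 1066 characters left out ...]
55.9, 10.1]), np.float64(4.9)] z 185.0
top arms 97 [array([559. , 136.5]), array([53.6, 17.3]), np.float64(17.1)] z 185.1
top arms 83 [array([559.1,  60. ]), array([48.4,  9.7]), np.float64(4.8)] z 184.9
top arms 97 [array([553.9, 177.6]), array([51.8, 10. ]), np.float64(5.5)] z 185.3
top rail 119 [array([708. , -29.7]), array([16.3, 43.2]), np.float64(6.7)] z 169.2
top rail 89 [array([703.9,  16.5]), array([16.2, 31.8]), np.float64(1.8)] z 169.5
top rail 231 [array([695.4,  92.6]), array([ 22.3, 100.3]), np.float64(3.9)] z 169.1
top rail 92 [array([691.4, 168.6]), array([16.3, 32.4]), np.float64(4.9)] z 169.0
top rail 113 [array([687.3, 215.8]), array([16.3, 43.1]), np.float64(4.3)] z 169.1
```

The two views agree. Mallet at (440.5, -307), yaw about 7.4°. Stand yaw 4.8°, point middle near (677, 91.5), front near (565.7, 82). The look-alike is the yellow mallet at (307, -305). In the 784-px top picture the pale mallet sits at about (622, 342) and the brass arms at about (389, 250).

```bash
cat >> h.py <<'E'
from scipy.spatial.transform import Rotation as Ro
import warnings; warnings.filterwarnings('ignore')
def ori(yaw):  # tool down, jaws along heading yaw
    c,s=np.cos(np.radians(yaw)),np.sin(np.radians(yaw))
    return Ro.from_matrix(np.array([[0,-s,c],[0,c,s],[-1,0,0]])).as_euler('xyz',degrees=True).tolist()
def F(n=4):
    r=[]
    for _ in range(n): r.append(ctrl.observe()['contact_force']); ctrl.pause(0.02)
    return np.mean(r,0)
E
python3 - <<'E'
from h import *
for y in (7.4,187.4,4.8,184.8):
    print(y,ori(y),*[np.round(q,0) if (q:=ctrl.ik(p,ori(y))) is not None else None for p in ([440.5,-307,170],[440.5,-307,420],[565,82,420],[565,82,215],[625,87,215])],sep='\n ')
E
```

```text
7.4
 [-7.400000000000001, 90.0, 0.0]
 [-40.  13. 109.   0.  58. -47.]
 [-40.   2.  93.   0.  86. -47.]
 [ 4.  6. 88. -0. 86. -4.]
 [  4.  14. 103.  -0.  64.  -4.]
 [ 4. 20. 94. -0. 65. -3.]
187.4
 [172.60000000000002, 90.0, 0.0]
 [-40.  13. 109.   0.  58. 133.]
 [-40.   2.  93.   0.  86. 133.]
 None
 None
 None
4.8
 [-4.8, 90.0, 0.0]
 [-40.  13. 109.   0.  58. -44.]
 [-40.   2.  93.   0.  86. -44.]
 [ 4.  6. 88. -0. 86. -1.]
 [  4.  14. 103.  -0.  64.  -1.]
 [ 4. 20. 94. -0. 65. -1.]
184.8
 [175.20000000000002, 90.0, 0.0]
 [-40.  13. 109.   0.  58. 136.]
 [-40.   2.  93.   0.  86. 136.]
 None
 None
 None
```

```bash
python3 - <<'E'
from h import *
T=lambda:ctrl.observe()['time_s']
p=ctrl.observe()['eef_pos']; ctrl.move_linear([p[0],p[1],380],rate=250); print(T())
o=ori(7.4); x,y=440.5,-307.1
ctrl.move_to([x,y,300],o); print(T())
ctrl.move_linear([x,y,170],rate=120); print(T(), F())
ctrl.grab(40); s=ctrl.observe(); print(T(),s['finger_gap'],F())
ctrl.move_linear([x,y,175],rate=25); print(F(),ctrl.observe()['finger_gap'])
ctrl.move_linear([x,y,280],rate=100); print(T(),F(),ctrl.observe()['finger_gap'])
c=cap('side'); save(c,'lift.png',(260,200,480,400),3)
E
```

```text
1.575
4.9
6.1333 [ 0.18659633 -0.00521704  0.71333737]
6.675 41.388976803234925 [0.01588852 0.31422032 2.41353955]
[ 0.22170441  0.01023595 -2.37575531] 41.64462829954738
8.3583 [ 0.09763795  0.22004406 -2.22471748] 41.33866550056437
```

View pics/lift.png

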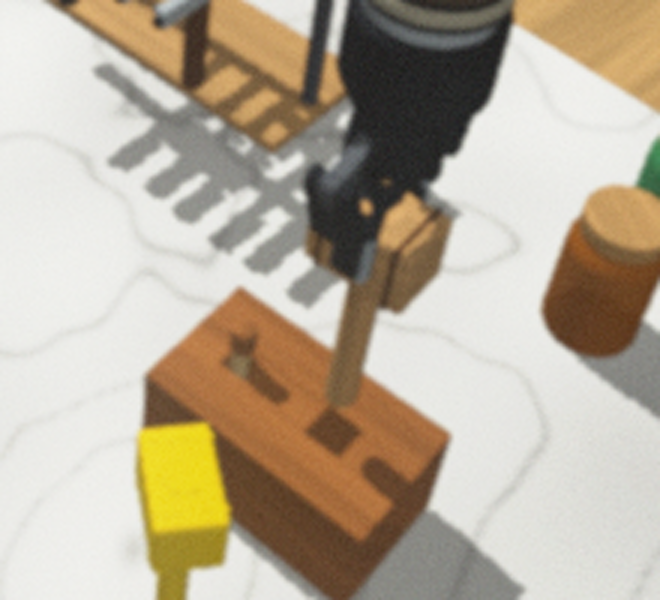

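The mallet is lifted cleanly and hangs upright, with its handle foot at about (340, 395) in the crop, above the hole. Next I carry it high to above the front point and check its alignment.

```bash
python3 - <<'E'
from h import *
o=ori(4.8); u=np.array([0.9965,0.0837])
ctrl.move_linear([440.5,-307.1,420],rate=250)
ctrl.move_to([565.7,82.0,420],o)
ctrl.move_linear([565.7,82.0,365],rate=150)
print(ctrl.observe()['time_s'],F(),ctrl.observe()['eef_pos'])
n=np.array([-u[1],u[0]]); front=np.array([565.7,82.0])
for cam in('side','top'):
    c=cap(cam); W=cloud(c); save(c,'hov_%s.png'%cam,(230,90,400,240) if cam=='side' else (200,100,340,240),4)
    for m in optics.masks_of(cam,'mallet')[:3]:
        p=W[m['region']]; p=p[~np.isnan(p[:,0])]; p=p[(p[:,2]>190)&(abs(p[:,0]-565)<80)]
        if len(p)<50: continue
        d=p[:,:2]-front; h=p[:,2]>300
        print(cam,m['conf'],len(p),'z',np.percentile(p[:,2],[2,98]))
        for zz in range(200,400,20):
            k=abs(p[:,2]-zz)<10
            if k.sum()>8: print(zz,k.sum(),'along',np.percentile(d[k]@u,[3,97]).round(1),'across',np.percentile(d[k]@n,[3,97]).round(1))
E
```

```text
11.2083 [-0.02393776  0.20960549 -1.84242763] [566.52161589  81.55381486 366.4385737 ]
side 0.74 879 z [220.5420226  383.62505837]
220 45 along [-8.9  5.6] across [-11.5   2.3]
240 56 along [-9.9  4.4] across [-10.5   2.8]
260 53 along [-9.9  3. ] across [-10.1   3.1]
280 50 along [-9.7 -0.3] across [-10.5   0.9]
300 52 along [-8.9  1.9] across [-10.6   0.1]
320 41 along [-9.9  1.1] across [-10.    0.2]
340 123 along [-21.4  15.7] across [-32.9  25.5]
360 176 along [-21.8  18.3] across [-33.3  13.2]
380 282 along [-20.7  18.6] across [-32.8  16.8]
top 0.57 141 z [342.78436044 385.14166029]
340 10 along [-20.1 -19.2] across [-27.3  26.7]
360 33 along [-20.1 -19.1] across [-29.9  28.5]
380 97 along [-19.9  -7.4] across [-32.2  29.4]
```

View pics/hov_side.png

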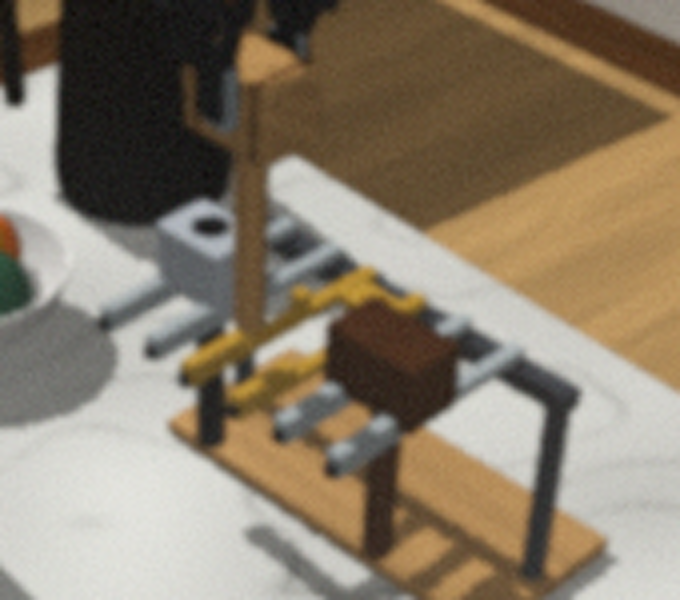

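The handle hangs upright and centred over the brass fork to within about 1 mm (side crop: handle foot at (250, 330), between the arms and clear of both neighbours). I'll lower it until I feel contact.

```bash
python3 - <<'E'
from h import *
x,y=565.7,82.0
ctrl.move_linear([x,y,221],rate=130); ctrl.pause(0.3)
f0=F(8); m0=ctrl.observe()['moment']; print(ctrl.observe()['time_s'],f0,m0,ctrl.observe()['eef_pos'])
z=221.
while z>208:
    z-=0.7; ctrl.move_linear([x,y,z],rate=20); f=F(4)-f0
    s=ctrl.observe(); print(round(z,1),f.round(2),s['eef_pos'].round(2),round(s['time_s'],2))
    if f[2]>2: break
ctrl.pause(0.5); print(F(6)-f0,ctrl.observe()['moment']-m0)
np.savez('st.npz',f0=f0,z=z)
E
```

```text
13.1667 [ 0.20138153  0.08292499 -2.13409375] [0.00432124 0.0140579  0.00051566] [565.76549491  82.00689495 221.2207571 ]
220.3 [-0.27 -0.47  0.1 ] [565.67  82.   220.21] 13.48
219.6 [-0.35  0.35 -0.49] [565.69  82.   219.57] 13.8
218.9 [-0.02  0.21  0.21] [565.7   82.03 218.89] 14.12
218.2 [ 0.02 -0.21  0.07] [565.68  82.   218.17] 14.43
217.5 [-0.03  0.25 -0.06] [565.69  81.99 217.47] 14.75
216.8 [-0.2  -0.24 -0.68] [565.69  81.99 216.78] 15.07
216.1 [-0.41 -0.72 -0.27] [565.69  82.   216.08] 15.38
215.4 [ 0.11 -0.11  0.23] [565.82  82.02 215.5 ] 15.7
214.7 [-2.34  0.04  5.26] [565.84  82.01 215.46] 16.02
[-3.39701447 -0.54231533  7.60197685] [-0.09788755  0.4279121  -0.02530883]
```

```bash
python3 - <<'E'
from h import *
f0=np.load('st.npz')['f0']; u=np.array([0.9965,0.0837]); p0=np.array([565.7,82.0]); s=0.; z=215.1
def go(r=20):
    p=p0+s*u; ctrl.move_linear([p[0],p[1],z],rate=r); f=F(4)-f0; return f[:2]@u,f[:2]@[-u[1],u[0]],f[2]
a,b,c=go(); print(z,a,b,c); ctrl.pause(0.3); c=F(6)[2]-f0[2]; print(c)
why='end'
while s<64:
    z+=np.clip((c-3)/12,-.3,.4); s+=2; a,b,c=go()
    print(s,round(z,2),'al %.1f ac %.1f z %.1f'%(a,b,c),round(ctrl.observe()['time_s'],1))
    if a<-7: why='stop'; break
    if abs(b)>6 or c>12: why='odd'; break
    if c<1 and z<214: why='drop'; break
print(why,ctrl.observe()['eef_pos']); np.savez('st.npz',f0=f0,z=z,s=s)
E
```

```text
215.1 -2.2354036564742596 -0.042161292393340336 7.263832024077654
7.774520041953563
2.0 215.5 al -4.4 ac -0.1 z 7.8 17.6
4.0 215.9 al -3.6 ac -0.1 z 5.4 18.0
6.0 216.1 al 0.3 ac -0.4 z -0.1 18.3
8.0 215.84 al -0.4 ac -0.5 z -0.3 18.6
10.0 215.57 al -0.1 ac 0.2 z 0.4 18.9
12.0 215.35 al -0.6 ac -0.2 z 0.7 19.2
14.0 215.16 al -2.4 ac -0.3 z 4.3 19.6
16.0 215.28 al -1.8 ac -0.1 z 4.2 19.9
18.0 215.38 al -2.4 ac 0.2 z 4.6 20.2
20.0 215.51 al -2.0 ac 0.0 z 3.8 20.5
22.0 215.57 al -1.5 ac -0.3 z 3.1 20.8
24.0 215.58 al -1.4 ac 0.0 z 2.1 21.1
26.0 215.51 al -2.0 ac -0.0 z 2.7 21.4
28.0 215.48 al -0.7 ac 0.2 z 2.1 21.8
30.0 215.41 al -1.7 ac -0.0 z 2.9 22.1
32.0 215.4 al -1.3 ac 0.2 z 2.8 22.4
34.0 215.38 al -1.9 ac 0.1 z 3.4 22.7
36.0 215.42 al -1.7 ac -0.3 z 3.0 23.0
38.0 215.42 al -0.2 ac 0.0 z -0.2 23.4
40.0 215.15 al -0.5 ac 0.3 z 0.2 23.7
42.0 214.92 al -2.1 ac -0.1 z 0.4 24.0
44.0 214.7 al -6.4 ac -0.1 z 3.3 24.3
46.0 214.73 al -11.0 ac -0.4 z 7.1 24.6
stop [607.48467791  85.53086968 214.46114662]
```

Seat felt: support vanishes at s≈37.5 and the stop is at s≈41.6. I back off to the middle of that window and lower.

```bash
python3 - <<'E'
from h import *
f0=np.load('st.npz')['f0']; u=np.array([0.9965,0.0837]); p0=np.array([565.7,82.0]); s=39.6
p=p0+s*u
def go(z,r=20):
    ctrl.move_linear([p[0],p[1],z],rate=r); f=F(4)-f0; print(round(z,2),'al %.1f ac %.1f z %.1f'%(f[:2]@u,f[:2]@[-u[1],u[0]],f[2]),ctrl.observe()['eef_pos'].round(2),round(ctrl.observe()['time_s'],1)); return f[2]
go(215.0); z=215.
while z>205:
    z-=1 if z>209.2 else .4
    if go(z)>2: break
E
```

```text
215.0 al 0.1 ac 0.1 z -0.3 [605.73  85.32 215.24] 25.1
214.0 al -0.2 ac -0.3 z 0.0 [605.22  85.33 213.89] 25.5
213.0 al -0.7 ac 0.7 z 0.0 [605.14  85.32 212.95] 25.8
212.0 al -0.5 ac 0.0 z -0.1 [605.13  85.31 211.95] 26.1
211.0 al 0.1 ac -0.2 z -0.4 [605.13  85.3  210.95] 26.4
210.0 al -0.0 ac -0.3 z 0.2 [605.12  85.33 209.94] 26.7
209.0 al -0.1 ac 0.2 z 0.0 [605.13  85.31 208.94] 27.1
208.6 al 0.3 ac 0.3 z -0.2 [605.22  85.32 208.65] 27.4
208.2 al -0.3 ac 0.2 z 0.1 [605.16  85.32 208.2 ] 27.7
207.8 al -0.4 ac 0.3 z -0.3 [605.14  85.29 207.78] 28.0
207.4 al 0.1 ac 0.1 z 0.4 [605.26  85.32 207.51] 28.3
207.0 al -1.9 ac 0.3 z 3.2 [605.27  85.35 207.49] 28.6
```

It touches bottom at 207.4, exactly 8 mm below the rest. Releasing.

```bash
python3 - <<'E'
from h import *
u=np.array([0.9965,0.0837]); p=np.array([565.7,82.0])+39.6*u
ctrl.move_linear([p[0],p[1],207.35],rate=20); ctrl.open_jaws(); print(F())
ctrl.move_linear([p[0],p[1],300],rate=90); ctrl.move_linear([400,60,380],rate=250); 
print(ctrl.observe()['time_s'],F(),ctrl.observe()['finger_gap'])
for n in('side','top'):
    c=cap(n); W=cloud(c); z=W[...,2]; x=W[...,0]
    save(c,'end_%s.png'%n,(230,90,400,240) if n=='side' else (200,90,340,230),4)
    m=((z>214)&(z<235)&(x>540)&(x<700)).astype(np.uint8); k,l,st,_=cv2.connectedComponentsWithStats(m)
    for i in range(1,k):
        if st[i,4]>25: q=W[l==i]; print(n,st[i,4],[np.round(t,1) for t in cv2.minAreaRect(q[:,:2].astype(np.float32))],np.median(q[:,2]).round(1))
E
```

```text
[ 0.19991817  0.0170411  -0.0282355 ]
31.675 [ 0.12483304  0.09600788 -0.19635372] 85.41089155719995
side 293 [array([600.8, 160.2]), array([43.5, 58.9]), np.float64(3.1)] 223.1
side 779 [array([609.5,  46.8]), array([ 46.4, 146. ]), np.float64(7.0)] 223.2
top 561 [array([614.6,   9.7]), array([42.5, 69.8]), np.float64(5.1)] 223.5
top 516 [array([605.6,  84.6]), array([43.6, 63.9]), np.float64(4.9)] 223.5
top 462 [array([601.6, 160.9]), array([42.6, 58.2]), np.float64(5.2)] 223.5
```

View pics/end_side.png

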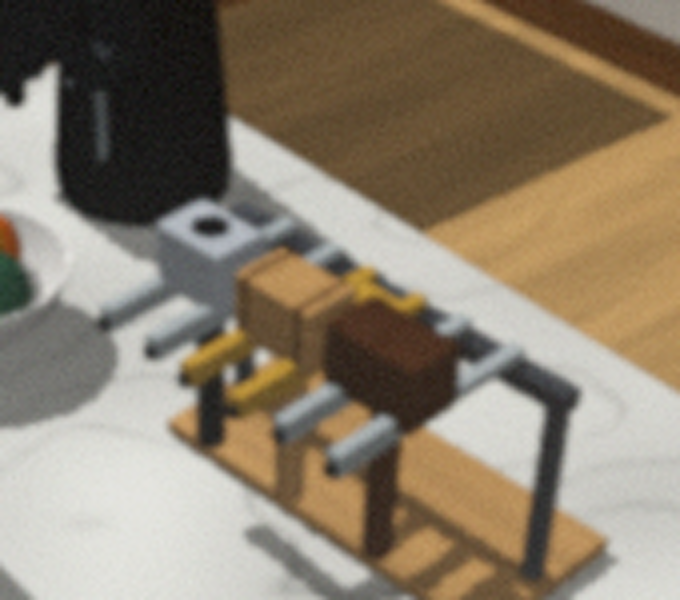

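The mallet hangs level in its seat (side crop: head at about (295, 310), handle between the brass arms). Its top is at 223.5 mm, the same as the neighbours, which have not moved.

```bash
python3 -c "
from h import *
ctrl.sign_off()"
```

```text
the job is handed in; nothing more can be done
```

The pale mallet now hangs in the seat of the middle hook, let go, and the job is handed in at about 32 s of the 51 s allowed.

- **Placing:** I lifted the mallet from the block and laid its head on the front of the arms. I then slid it back about 40 mm until I felt the support vanish and the stop. After backing off 2 mm to the middle of the seat, I lowered it 8 mm to firm contact and opened the fingers.
- **Last checks:** The top camera shows the head top at 223.5 mm, level with both neighbours, and square to the stand (4.9°). The neighbours are unmoved to within about 0.3 mm in the top view, and the gripper is clear with no force on it. I did not re-measure the dipper, jar or cup after the move. The arm met no unexpected force in any reading.
- **Not perfect:**
  - **Pressing:** It was a little firmer than planned for a moment. It reached about 8 N when the head was first laid down, and about 11 N back against the stop.
  - **Sliding contact:** From about 6 to 12 mm into the slide the downward force was near zero, so the head was barely touching the arms there.
  - **Side camera:** In the final side view the new mallet and the dark mallet merged into one blob, so the final head position comes from the top camera only.

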